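# Load the analyser carrier in reverse order

## Task

Move the four sample jars from the grey bench rack into the black-walled analyser carrier, one to each place, in reverse order: the jar nearest the bench rack's purple end goes to the carrier's place farthest from its purple end, and so on along the row, so that the last jar ends up next to the carrier's purple end. Keep every jar upright and set it down in its place rather than dropping it, and leave the pen pot and the tally counter alone.

Things in the scene. Friction and masses are not known exactly. Their poses are not given: they have to be found in the camera images.
- jar_red: Loose sample jar with red lid: upright round jar 70 mm tall, white body 33 mm in diameter up to 49 mm, then a red screw lid 35 mm in diameter (49 to 70 mm), firmly closed; about 70 g. Origin: centre of its underside; z up through the lid. Starts on the red pad in the bench rack. Grips well across the lid, 58 mm above its underside.
- jar_yellow: Loose sample jar with yellow lid: upright round jar 70 mm tall, white body 33 mm in diameter up to 49 mm, then a yellow screw lid 35 mm in diameter (49 to 70 mm), firmly closed; about 70 g. Origin: centre of its underside; z up through the lid. Starts on the yellow pad in the bench rack. Grips well across the lid, 58 mm above its underside.
- jar_green: Loose sample jar with green lid: upright round jar 70 mm tall, white body 33 mm in diameter up to 49 mm, then a green screw lid 35 mm in diameter (49 to 70 mm), firmly closed; about 70 g. Origin: centre of its underside; z up through the lid. Starts on the green pad in the bench rack. Grips well across the lid, 58 mm above its underside.
- jar_blue: Loose sample jar with blue lid: upright round jar 70 mm tall, white body 33 mm in diameter up to 49 mm, then a blue screw lid 35 mm in diameter (49 to 70 mm), firmly closed; about 70 g. Origin: centre of its underside; z up through the lid. Starts on the blue pad in the bench rack. Grips well across the lid, 58 mm above its underside.
- pad_red: Red flat pad with a white middle, 52 x 56 x 3 mm, that fills the floor of one place of the bench rack and stays there; the red jar starts on it, so it shows where in the row that jar stood. Origin: centre of its underside, on the place's centre; same axes as the bench rack. Fixed.
- pad_yellow: Yellow flat pad with a white middle, 52 x 56 x 3 mm, that fills the floor of one place of the bench rack and stays there; the yellow jar starts on it, so it shows where in the row that jar stood. Origin: centre of its underside, on the place's centre; same axes as the bench rack. Fixed.
- pad_green: Green flat pad with a white middle, 52 x 56 x 3 mm, that fills the floor of one place of the bench rack and stays there; the green jar starts on it, so it shows where in the row that jar stood. Origin: centre of its underside, on the place's centre; same axes as the bench rack. Fixed.
- pad_blue: Blue flat pad with a white middle, 52 x 56 x 3 mm, that fills the floor of one place of the bench rack and stays there; the blue jar starts on it, so it shows where in the row that jar stood. Origin: centre of its underside, on the place's centre; same axes as the bench rack. Fixed.
- bench_rack: Grey bench rack where the jars start. Origin: centre of its underside, on the table; y runs along the row to the purple end block (y 126 to 152 mm, 22 mm high), z up; 62 mm wide in x, y from -126 to 152. Four open places, centres at y = 93, 31, -31, -93 mm, each 54 (x) x 58 (y) mm inside; walls 4 mm thick, tops 16 mm and floor 6 mm above the table. Fixed.
- carrier: Analyser carrier with black walls and white place floors, empty at the start, where the jars go. Origin: centre of its underside, on the table; y runs along the row to the purple end block (y 126 to 152 mm, 22 mm high), z up; 62 mm wide in x, y from -126 to 152. Four open places, centres at y = 93, 31, -31, -93 mm, each 54 (x) x 58 (y) mm inside; walls 4 mm thick, tops 16 mm and floor 6 mm above the table. Fixed.
- pen_pot: Bystander: round blue pen pot, 72 mm across and 85 mm tall, with three pens reaching about 125 mm; loose. Origin: centre of its underside.
- tally_counter: Bystander: grey-blue tally counter box, 75 (x) x 120 (y) mm, 54 mm tall with its knob; loose. Origin: centre of its underside.

How it is judged:
At the end, for the whole second after the job is handed in: All four jars stand upright (within 0.1 rad), released and at rest on the floor of the carrier, each within 13 mm in x and y of the centre of its place; the place is the reverse of where the jar started: the jar whose pad lies at y in the bench rack's frame stands at -y in the carrier's frame (((y of pad_red in the frame of bench_rack between 0.073 and 0.113 m and y of jar_red in the frame of carrier between -0.106 and -0.08 m) or (y of pad_red in the frame of bench_rack between 0.011 and 0.051 m and y of jar_red in the frame of carrier between -0.044 and -0.018 m) or (y of pad_red in the frame of bench_rack between -0.051 and -0.011 m and y of jar_red in the frame of carrier between 0.018 and 0.044 m) or (y of pad_red in the frame of bench_rack between -0.113 and -0.073 m and y of jar_red in the frame of carrier between 0.08 and 0.106 m)) and x of jar_red in the frame of carrier between -0.013 and 0.013 m and z of jar_red in the frame of carrier between 0.002 and 0.01 m and angle between each of jar_red, jar_yellow, jar_green, jar_blue's own z axis and vertical below 0.1 rad and linear speed of each of jar_red, jar_yellow, jar_green, jar_blue below 0.02 m/s and angular speed of each of jar_red, jar_yellow, jar_green, jar_blue below 0.3 rad/s and contact force between each of jar_red, jar_yellow, jar_green, jar_blue and the fingers below 0.05 N and ((y of pad_yellow in the frame of bench_rack between 0.073 and 0.113 m and y of jar_yellow in the frame of carrier between -0.106 and -0.08 m) or (y of pad_yellow in the frame of bench_rack between 0.011 and 0.051 m and y of jar_yellow in the frame of carrier between -0.044 and -0.018 m) or (y of pad_yellow in the frame of bench_rack between -0.051 and -0.011 m and y of jar_yellow in the frame of carrier between 0.018 and 0.044 m) or (y of pad_yellow in the frame of bench_rack between -0.113 and -0.073 m and y of jar_yellow in the frame of carrier between 0.08 and 0.106 m)) and x of jar_yellow in the frame of carrier between -0.013 and 0.013 m and z of jar_yellow in the frame of carrier between 0.002 and 0.01 m and ((y of pad_green in the frame of bench_rack between 0.073 and 0.113 m and y of jar_green in the frame of carrier between -0.106 and -0.08 m) or (y of pad_green in the frame of bench_rack between 0.011 and 0.051 m and y of jar_green in the frame of carrier between -0.044 and -0.018 m) or (y of pad_green in the frame of bench_rack between -0.051 and -0.011 m and y of jar_green in the frame of carrier between 0.018 and 0.044 m) or (y of pad_green in the frame of bench_rack between -0.113 and -0.073 m and y of jar_green in the frame of carrier between 0.08 and 0.106 m)) and x of jar_green in the frame of carrier between -0.013 and 0.013 m and z of jar_green in the frame of carrier between 0.002 and 0.01 m and ((y of pad_blue in the frame of bench_rack between 0.073 and 0.113 m and y of jar_blue in the frame of carrier between -0.106 and -0.08 m) or (y of pad_blue in the frame of bench_rack between 0.011 and 0.051 m and y of jar_blue in the frame of carrier between -0.044 and -0.018 m) or (y of pad_blue in the frame of bench_rack between -0.051 and -0.011 m and y of jar_blue in the frame of carrier between 0.018 and 0.044 m) or (y of pad_blue in the frame of bench_rack between -0.113 and -0.073 m and y of jar_blue in the frame of carrier between 0.08 and 0.106 m)) and x of jar_blue in the frame of carrier between -0.013 and 0.013 m and z of jar_blue in the frame of carrier between 0.002 and 0.01 m); the robot touches nothing.
It fails at once if a jar is tipped more than 35 degrees (angle between any of jar_red, jar_yellow, jar_green, jar_blue's own z axis and vertical above 0.61 rad).
It fails at once if a jar is dropped or thrown: its underside is more than 50 mm above the table, out of the fingers, and moving faster than 0.35 m/s ((height (world z) of jar_red above 0.05 m and contact force between jar_red and the fingers below 0.05 N and linear speed of jar_red above 0.35 m/s) or (height (world z) of jar_yellow above 0.05 m and contact force between jar_yellow and the fingers below 0.05 N and linear speed of jar_yellow above 0.35 m/s) or (height (world z) of jar_green above 0.05 m and contact force between jar_green and the fingers below 0.05 N and linear speed of jar_green above 0.35 m/s) or (height (world z) of jar_blue above 0.05 m and contact force between jar_blue and the fingers below 0.05 N and linear speed of jar_blue above 0.35 m/s)).
It fails at once if the pen pot is pushed more than 20 mm or tipped (distance of pen_pot from where it was at the start of the episode above 0.02 m or angle between pen_pot's own z axis and vertical above 0.3 rad).
It fails at once if the tally counter is pushed more than 20 mm or tipped (distance of tally_counter from where it was at the start of the episode above 0.02 m or angle between tally_counter's own z axis and vertical above 0.3 rad).
It also fails if it takes over 93 s, if anything falls off the work surface, if the arm or the gripper's body presses on something with over 40 N, if the wrist force passes 120 N, or if a joint passes its speed limit or range.

## Robot

A 6-joint arm with a two-finger parallel gripper is mounted at the origin on the work surface. World frame = base frame: x ahead of the robot, y to its left, z up, the work surface at z = 0. Lengths are in m, angles in rad, forces in N, time in s.
With the tool pointing down it reaches from about 0.275 to 0.85 m from the base axis. Payload 19 kg.
Tool frame: the origin (TCP) lies midway between the tips of the shut fingers; the grasp point (between the pads) lies 19 mm behind it (env.hold_point_z is the z of the grasp point in the tool frame, in m); z points along the fingers, y is the direction in which the jaws open and shut (so a half turn about z gives the same grasp; the last joint's range is limited). The gripper opens to 85 mm and grips with 20 to 120 N. Pads are 22 mm wide; open, the fingers measure 114 mm over their backs; the gripper's body (76 mm by 85 mm) begins 54 mm behind the grasp point. The pads swing forward as they close: fully open they stand 13 mm farther back than shut.
Start: joints at [1.107, 0.15, 1.437, -0, 1.554, -0.134], TCP at [0.186, 0.544, 0.231] pointing down, gripper open.
Joint ranges: [-2.8, 2.8], [-0.68, 2.1], [0.12, 2.68], [-1.39, 4.53], [0.16, 2.79], [-2.81, 2.81]. Speed limits (rad/s): [1.89, 1.89, 2.22, 3.01, 3.01, 3.01].

## Interface

Orientations are given as a 3x3 rotation matrix whose columns are the frame's x, y, z axes.
In Python, from rig import monitor, imaging, env gives the robot as it stands. The module is installed in compiled form; this text tells all that it offers.
- The arm moves only by the tool move_arm, never from a script. Its argument "motion" is a list of rows, each a list of 3 entries, a list of its own where there are three numbers: the turn, a rotation vector about the tool's x, y, z in degrees, then the shift along the tool's x, y, z in mm, then the closure, from 0 (fully open) to 1 (shut). In form: [[[wx, wy, wz], [dx, dy, dz], claw], ...]. A call has 1 to 10 rows; each row is the pose to reach, as a shift and turn from the pose measured when the call began, along the tool's axes at that moment; what a row does not reach only later rows make up. A row lasts 1/8 s, in which the tool goes at most 62.5 mm and 10.7 degrees, less where a joint would pass 70% of its speed; a pose out of reach is approached as far as the arm can. A call with a gripper value outside its range is refused whole. The fingers move at their own pace and stop on an object; "force" is the grip in N (left out, the last holds). Time passes only in rows, so rows that repeat a pose let the fingers close. It gives the time, the measured TCP pose, the force and the opening at its end, in the units of the state.
- monitor.observe(): the state, without advancing time (a new reading comes with each control period).
- imaging.capture(name): name is "scene" or "top"; returns a dict with "color" (480x640x3 uint8, blue, green, red), "camera_matrix" (3x3 intrinsics, pixels), "xyz" and "attitude" of the camera in the world. Camera axes: x right, y down, z forward; pixel columns grow to the right and rows downward; lengths in m; the calibration is good to about 2 mm. A picture is of the moment at which its call begins. There is no depth.
- env.job_done(): hands the job in, once; it reports no verdict.
The state is a dict: "time_s": time; "joint_positions": joint angles; "joint_vel": joint speeds; "joint_torque": joint torques, N m; "tool_pos": TCP position; "tool_rot": TCP orientation; "contact_force": force on the tool from outside, world axes, zero at the start; "wrist_torque": the same for the moment, N m; "gripper_width": finger opening in m.
Only numpy, scipy, OpenCV 4.12 (cv2) and the standard library are available. Lean on these libraries where they do the work, as an engineer would, in place of code of your own. Each camera call takes 0.05 s, during which the arm holds its last target. There are 200 camera calls.

## Working session

There is one attempt and no reset: what is moved stays moved. The work goes in short steps, Python scripts to look and compute and a tool call to move; the robot and the scene stay as the last step left them, time stands still between calls to the robot, and variables do not carry over. Pictures are saved under pics/ and viewed, about 12 in all and at most 16, crops included, and the job is handed in when it is done.

Besides the shell and the picture viewer there is one more tool, called as a command line: name --argument value ..., lists and objects as JSON in quotes. move_arm: Moves the arm, as the interface text tells. Its arguments: {"type":"object","properties":{"motion":{"type":"array","items":{"type":"array"}},"force":{"type":"number"}},"required":["motion"]}

```bash
mkdir -p pics
python3 - <<'E'
from rig import monitor, imaging, env
import cv2
s=monitor.observe(); print({k:s[k] for k in("time_s","tool_pos","tool_rot","gripper_width")},env.hold_point_z)
for n in("top","scene"):
    c=imaging.capture(n); cv2.imwrite(f"pics/{n}0.png",c["color"]); print(n,c["camera_matrix"],c["xyz"],c["attitude"])
E
```

```text
{'time_s': 0.0, 'tool_pos': array([0.18611938, 0.54379193, 0.23068242]), 'tool_rot': array([[-9.46110204e-01,  3.23844392e-01, -5.39967129e-04],
       [ 3.23844801e-01,  9.46109605e-01, -1.07687316e-03],
       [ 1.62128755e-04, -1.19370623e-03, -9.99999274e-01]]), 'gripper_width': 0.08539960745795448} -0.0187
top [[621.44208443   0.         321.88749045]
 [  0.         621.44208443 236.70107151]
 [  0.           0.           1.        ]] [0.42482639 0.00287094 1.2873422 ] [[-0.00713123 -0.99469733  0.10259806]
 [-0.99968749  0.0046332  -0.02456554]
 [ 0.02395992 -0.10274117 -0.99441952]]
scene [[509.82567582   0.         324.55578799]
 [  0.         509.82567582 245.36990539]
 [  0.           0.           1.        ]] [ 0.99233747 -0.42444896  0.91825015] [[ 0.67154157  0.60414585 -0.4289985 ]
 [ 0.74094857 -0.54345667  0.39452511]
 [ 0.00520861 -0.58280584 -0.81259475]]
```

View pics/top0.png

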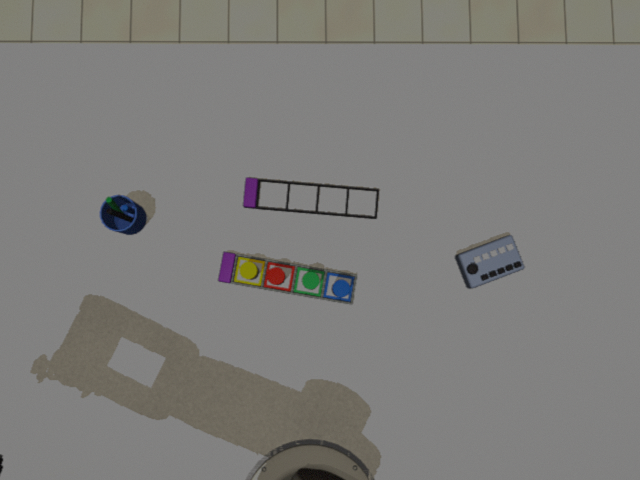

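View pics/scene0.png

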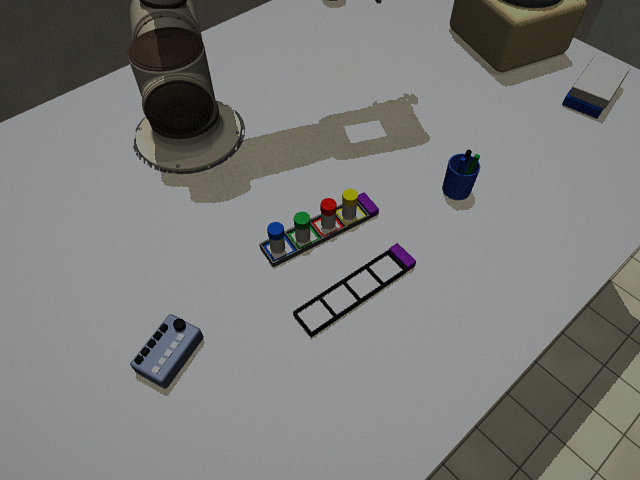

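The top view shows both purple ends on the left (+y): carrier about (250,192), rack about (227,267). The jar order from the rack's purple end is yellow (248,271), red (277,276), green (311,280), blue (341,289). The scene view agrees. Next I measure.

```bash
cat > h.py <<'E'
import numpy as np, cv2
from rig import monitor, imaging, env
HUE={"red":None,"yellow":(22,38),"green":(45,80),"blue":(98,120),"purple":(135,160)}
def ray(c,px,z):
    px=np.atleast_2d(px).astype(float); K=c["camera_matrix"]; R=np.array(c["attitude"]); o=np.array(c["xyz"])
    d=(R@np.linalg.inv(K)@np.c_[px,np.ones(len(px))].T).T
    return o+d*((z-o[2])/d[:,2])[:,None]
def mask(c,col):
    h=cv2.cvtColor(c["color"],cv2.COLOR_BGR2HSV); H,S,V=cv2.split(h)
    m=((H<8)|(H>172)) if col=="red" else (H>=HUE[col][0])&(H<=HUE[col][1])
    return (m&(S>130)&(V>60)).astype(np.uint8)*255
def lids(c,z):
    "lid top centres, by opening away the thin pad borders; returns xy and radius (m)"
    out={}
    for col in("yellow","red","green","blue"):
        m=cv2.morphologyEx(mask(c,col),cv2.MORPH_OPEN,cv2.getStructuringElement(cv2.MORPH_ELLIPSE,(9,9)))
        r=[]
        for k in cv2.findContours(m,cv2.RETR_EXTERNAL,cv2.CHAIN_APPROX_NONE)[0]:
            (u,v),rad=cv2.minEnclosingCircle(k)
            if 7<rad<14: M=cv2.moments(k); p=(M["m10"]/M["m00"],M["m01"]/M["m00"]); r.append((np.round(p,1),ray(c,p,z)[0,:2].round(4),round(rad,1)))
        out[col]=r
    return out
E
python3 - <<'E'
from h import *
t=imaging.capture("top"); 
for k,v in lids(t,.079).items(): print(k,v)
for n in("top","scene"):
    c=imaging.capture(n)
    m=mask(c,"purple")
    for k in cv2.findContours(m,cv2.RETR_EXTERNAL,cv2.CHAIN_APPROX_NONE)[0]:
        if cv2.contourArea(k)>80:
            w=ray(c,k[:,0],.022)[:,:2]; print(n,"purple",cv2.minAreaRect((w*1000).astype(np.float32)))
    g=c["color"].max(2); b=(g<60).astype(np.uint8)*255
    for k in cv2.findContours(b,cv2.RETR_EXTERNAL,cv2.CHAIN_APPROX_NONE)[0]:
        r=cv2.boundingRect(k)
        if 100<r[2]<160 and r[1]>100: w=ray(c,k[:,0],.016)[:,:2]; print(n,"black",r,cv2.minAreaRect((w*1000).astype(np.float32)))
# pad/rack outlines: white place floors of the carrier, holes
    w8=((cv2.cvtColor(c["color"],cv2.COLOR_BGR2GRAY)>110)).astype(np.uint8)*255
    ks,_=cv2.findContours(w8,cv2.RETR_CCOMP,cv2.CHAIN_APPROX_NONE)
    for k in ks:
        if 300<cv2.contourArea(k)<1200: M=cv2.moments(k); p=(M["m10"]/M["m00"],M["m01"]/M["m00"]); print(n,"white",np.round(p,1),cv2.contourArea(k),ray(c,p,.006)[0,:2].round(4))
# pad hulls
for col in("yellow","red","green","blue"):
    m=mask(t,col); ks=max(cv2.findContours(m,cv2.RETR_EXTERNAL,cv2.CHAIN_APPROX_NONE)[0],key=lambda k:cv2.boundingRect(k)[2] if cv2.boundingRect(k)[0]>200 else 0)
    print(col,"pad",cv2.minAreaRect((ray(t,ks[:,0],.009)[:,:2]*1000).astype(np.float32)))
cv2.imwrite("pics/crop.png",cv2.resize(t["color"][160:320,200:400],None,fx=4,fy=4,interpolation=cv2.INTER_CUBIC)[:600])
E
```

```text
yellow [(array([248.4, 269.9]), array([0.4855, 0.116 ]), 8.9)]
red [(array([275.1, 275.4]), array([0.4745, 0.0644]), 9.7)]
green [(array([310.5, 279.7]), array([ 0.4657, -0.0042]), 8.7)]
blue [(array([341.3, 288.1]), array([ 0.449, -0.064]), 9.3), (array([121.8, 224.4]), array([0.5753, 0.3619]), 7.5)]
top purple ((494.28070068359375, 165.3561248779297), (23.84905242919922, 58.64390563964844), 79.77483367919922)
top purple ((647.6585693359375, 118.20620727539062), (24.023929595947266, 60.147483825683594), 84.84916687011719)
top black (254, 179, 125, 40) ((635.5726318359375, -17.707229614257812), (253.42807006835938, 62.53217697143555), 84.9180908203125)
top white [246.4 272. ] 407.0 [0.4848 0.1269]
top white [361.5 202. ] 570.5 [ 0.6294 -0.1122]
top white [332.  199.6] 573.5 [ 0.6348 -0.0505]
top white [302.4 197. ] 574.5 [0.6404 0.0113]
top white [272.6 194.5] 575.5 [0.646  0.0732]
top white [626.3  20.2] 1043.5 [ 1.0278 -0.6951]
top white [15.2 19.4] 1185.5 [1.0242 0.6199]
scene purple ((647.9268188476562, 117.82302856445312), (22.734724044799805, 59.954734802246094), 84.48429107666
[... 615 characters left out ...]
0.6312 -0.0496]
scene white [362.9 283.3] 452.5 [0.6366 0.0125]
scene white [385.3 268.4] 416.5 [0.6423 0.0744]
scene white [629.4 285.2] 1025.5 [1.0135 0.4238]
scene white [364.6 130.9] 617.0 [0.3071 0.3451]
scene white [530.4   9.8] 537.0 [0.2559 1.168 ]
yellow pad ((486.6559753417969, 121.42263793945312), (56.83003234863281, 52.880550384521484), 79.52861022949219)
red pad ((475.52374267578125, 60.34679412841797), (56.55403518676758, 52.50377655029297), 80.18352508544922)
green pad ((464.67779541015625, -0.5047187805175781), (55.177188873291016, 51.48141098022461), 79.82017517089844)
blue pad ((453.8134765625, -61.573463439941406), (55.35012435913086, 51.73236846923828), 79.64032745361328)
```

View pics/crop.png

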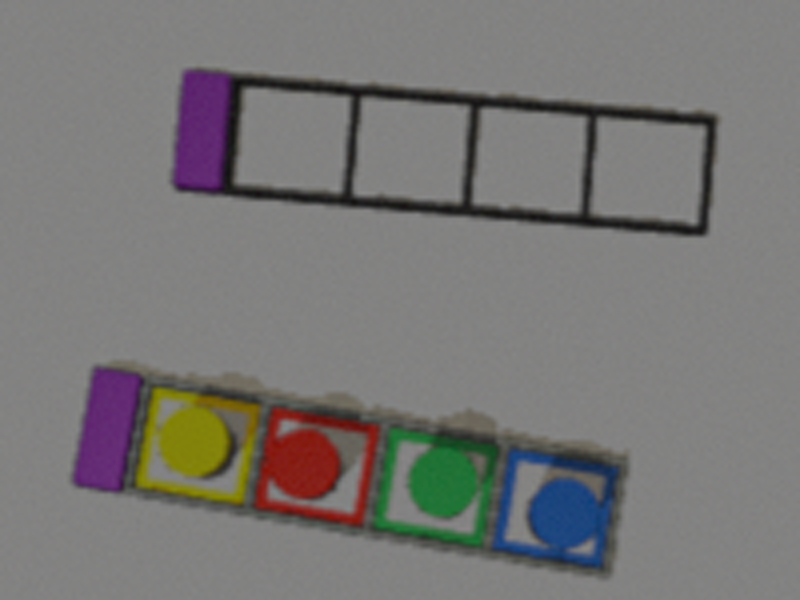

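The measurements hold together: pad, rack and wall sizes come out within about 1–2 mm, and the purple blocks agree in both views.

- **Carrier:** the origin is about (0.6354, -0.0195) with its y axis at 84.9°. That puts the places at -93: (0.627,-0.112), -31: (0.633,-0.050), 31: (0.638,0.011) and 93: (0.644,0.073).
- **Jars:** yellow (0.4855,0.116), red (0.474,0.0625), green (0.466,-0.004), blue (0.449,-0.063). Red and blue are corrected for the lid merging with its pad border.

The jaws will open along world x.

move_arm --motion '[[[0,0,71.1],[-422,-308,90],0],[[0,0,71.1],[-422,-308,90],0],[[0,0,71.1],[-422,-308,90],0],[[0,0,71.1],[-422,-308,90],0],[[0,0,71.1],[-422,-308,90],0],[[0,0,71.1],[-422,-308,90],0],[[0,0,71.1],[-422,-308,90],0],[[0,0,71.1],[-422,-308,90],0],[[0,0,71.1],[-422,-308,90],0],[[0,0,71.1],[-422,-308,90],0]]' --force 40

```text
time_s: 1.5
tool_pos: [0.4863, 0.114, 0.1405]
tool_rot: [[0.003, 1.0, -0.001], [1.0, -0.003, -0.001], [-0.001, -0.001, -1.0]]
contact_force: [-0.0, 0.6, 0.2]
gripper_width: 0.0854
```

move_arm --motion '[[[0,0,0],[2,-1,30],0],[[0,0,0],[2,-1,60],0],[[0,0,0],[2,-1,82],0],[[0,0,0],[2,-1,92],0],[[0,0,0],[2,-1,92],0],[[0,0,0],[2,-1,92],1],[[0,0,0],[2,-1,92],1],[[0,0,0],[2,-1,92],1],[[0,0,0],[2,-1,92],1],[[0,0,0],[2,-1,92],1]]' --force 40

```text
time_s: 2.75
tool_pos: [0.4854, 0.116, 0.049]
tool_rot: [[0.003, 1.0, -0.001], [1.0, -0.003, -0.001], [-0.001, -0.001, -1.0]]
contact_force: [-3.1, 0.1, 5.6]
gripper_width: 0.034
```

move_arm --motion '[[[0,0,0],[0,0,-5],1],[[0,0,0],[0,0,-15],1],[[0,0,0],[0,0,-30],1],[[0,0,0],[0,0,-50],1],[[0,0,0],[0,0,-70],1],[[0,0,0],[0,0,-85],1],[[0,0,0],[0,0,-92],1],[[0,0,0],[0,0,-92],1]]'

```text
time_s: 3.75
tool_pos: [0.4855, 0.1161, 0.1413]
tool_rot: [[0.003, 1.0, -0.0], [1.0, -0.003, -0.001], [-0.001, -0.0, -1.0]]
contact_force: [0.5, -0.0, -0.2]
gripper_width: 0.0341
```

Run:
```python
from h import *
c=imaging.capture("scene"); cv2.imwrite("pics/lift.png",cv2.resize(c["color"][80:350,200:500],None,fx=2,fy=2))
```

```text
(no output)
```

View pics/lift.png

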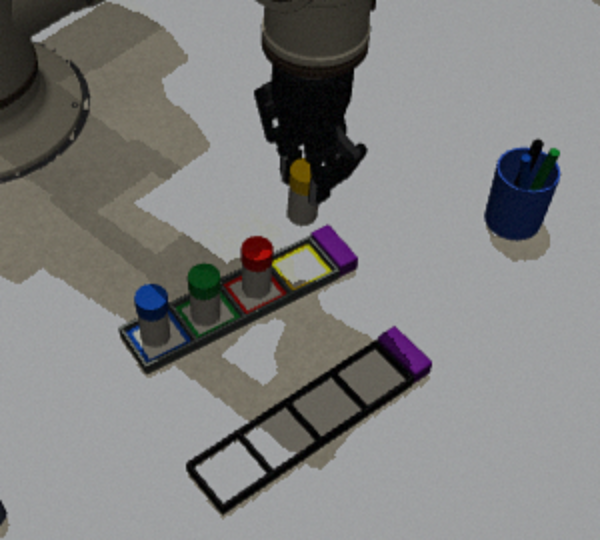

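The yellow jar hangs upright in the jaws (crop 300,190), its pad is empty (305,265) and the other jars stand undisturbed.

move_arm --motion '[[[0,0,0],[-15,10,0],1],[[0,0,0],[-45,28,0],1],[[0,0,0],[-80,50,0],1],[[0,0,0],[-115,72,0],1],[[0,0,0],[-150,94,0],1],[[0,0,0],[-185,116,0],1],[[0,0,0],[-212,132,0],1],[[0,0,0],[-228,142,0],1],[[0,0,0],[-228,142,0],1]]'

```text
time_s: 4.92
tool_pos: [0.6267, -0.1135, 0.1399]
tool_rot: [[0.004, 1.0, -0.002], [1.0, -0.004, -0.0], [-0.0, -0.002, -1.0]]
contact_force: [-0.4, 0.7, -0.1]
gripper_width: 0.0344
```

move_arm --motion '[[[0,0,0],[1,0,25],1],[[0,0,0],[1,0,50],1],[[0,0,0],[1,0,72],1],[[0,0,0],[1,0,86],1],[[0,0,0],[1,0,92],1],[[0,0,0],[1,0,94],1],[[0,0,0],[1,0,94],1]]'

```text
time_s: 5.8
tool_pos: [0.6268, -0.1125, 0.0465]
tool_rot: [[0.004, 1.0, -0.001], [1.0, -0.004, -0.001], [-0.001, -0.001, -1.0]]
contact_force: [-0.4, 0.0, -1.0]
gripper_width: 0.034
```

move_arm --motion '[[[0,0,0],[0,0,1],1],[[0,0,0],[0,0,1],0.4],[[0,0,0],[0,0,1],0.2],[[0,0,0],[0,0,1],0],[[0,0,0],[0,0,1],0],[[0,0,0],[0,0,-15],0],[[0,0,0],[0,0,-40],0],[[0,0,0],[0,0,-70],0],[[0,0,0],[0,0,-94],0],[[0,0,0],[0,0,-94],0]]'

```text
time_s: 7.05
tool_pos: [0.6279, -0.1127, 0.1437]
tool_rot: [[0.004, 1.0, 0.003], [1.0, -0.004, -0.002], [-0.002, 0.003, -1.0]]
contact_force: [-0.2, -0.5, 0.1]
gripper_width: 0.0856
```

Run:
```python
from h import *
c=imaging.capture("scene"); cv2.imwrite("pics/p1.png",cv2.resize(c["color"][80:350,200:500],None,fx=2,fy=2))
```

```text
(no output)
```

View pics/p1.png

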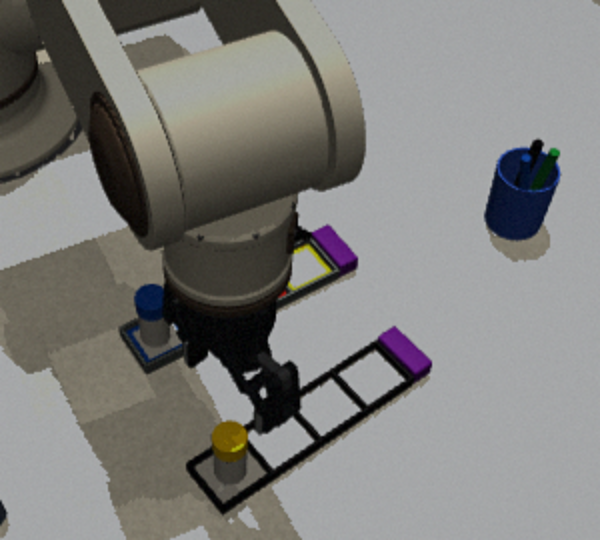

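The yellow jar stands upright in the farthest place (crop 230,455). Red is next.

move_arm --motion '[[[0,0,0],[40,-35,0],0],[[0,0,0],[85,-75,0],0],[[0,0,0],[130,-115,0],0],[[0,0,0],[165,-145,0],0],[[0,0,0],[176,-155,0],0],[[0,0,0],[176,-155,20],0],[[0,0,0],[176,-155,50],0],[[0,0,0],[176,-155,50],0]]'

```text
time_s: 8.1
tool_pos: [0.472, 0.0637, 0.0898]
tool_rot: [[0.004, 1.0, -0.003], [1.0, -0.004, -0.001], [-0.001, -0.003, -1.0]]
contact_force: [0.6, 0.4, 1.0]
gripper_width: 0.0853
```

move_arm --motion '[[[0,0,0],[-1,2,15],0],[[0,0,0],[-1,2,32],0],[[0,0,0],[-1,2,41],0],[[0,0,0],[-1,2,41],0],[[0,0,0],[-1,2,41],1],[[0,0,0],[-1,2,41],1],[[0,0,0],[-1,2,41],1],[[0,0,0],[-1,2,41],1],[[0,0,0],[-1,2,41],1],[[0,0,0],[-1,2,41],1]]' --force 40

```text
time_s: 9.35
tool_pos: [0.474, 0.0627, 0.0492]
tool_rot: [[0.004, 1.0, -0.003], [1.0, -0.004, -0.001], [-0.001, -0.003, -1.0]]
contact_force: [-2.6, -0.1, 5.8]
gripper_width: 0.0341
```

move_arm --motion '[[[0,0,0],[0,0,-5],1],[[0,0,0],[0,0,-15],1],[[0,0,0],[0,0,-30],1],[[0,0,0],[0,0,-50],1],[[0,0,0],[0,0,-70],1],[[0,0,0],[0,0,-85],1],[[0,0,0],[0,0,-92],1],[[0,0,0],[0,0,-92],1]]'

```text
time_s: 10.35
tool_pos: [0.4744, 0.0628, 0.1415]
tool_rot: [[0.004, 1.0, -0.002], [1.0, -0.004, -0.001], [-0.001, -0.002, -1.0]]
contact_force: [-0.6, -0.4, -1.5]
gripper_width: 0.0339
```

move_arm --motion '[[[0,0,0],[-10,14,0],1],[[0,0,0],[-28,40,0],1],[[0,0,0],[-50,70,0],1],[[0,0,0],[-72,101,0],1],[[0,0,0],[-94,132,0],1],[[0,0,0],[-107,150,0],1],[[0,0,0],[-113,159,0],1],[[0,0,0],[-113,159,0],1]]'

```text
time_s: 11.35
tool_pos: [0.633, -0.0513, 0.1404]
tool_rot: [[0.005, 1.0, -0.004], [1.0, -0.005, -0.001], [-0.001, -0.004, -1.0]]
contact_force: [1.1, 0.4, -1.6]
gripper_width: 0.0339
```

move_arm --motion '[[[0,0,0],[1,0,25],1],[[0,0,0],[1,0,50],1],[[0,0,0],[1,0,72],1],[[0,0,0],[1,0,86],1],[[0,0,0],[1,0,92],1],[[0,0,0],[1,0,94],1],[[0,0,0],[1,0,94],1]]'

```text
time_s: 12.22
tool_pos: [0.6329, -0.0504, 0.047]
tool_rot: [[0.005, 1.0, -0.003], [1.0, -0.005, -0.001], [-0.001, -0.003, -1.0]]
contact_force: [-0.8, 0.0, -1.4]
gripper_width: 0.0337
```

move_arm --motion '[[[0,0,0],[0,0,1],1],[[0,0,0],[0,0,1],0.4],[[0,0,0],[0,0,1],0.2],[[0,0,0],[0,0,1],0],[[0,0,0],[0,0,1],0],[[0,0,0],[0,0,-15],0],[[0,0,0],[0,0,-40],0],[[0,0,0],[0,0,-70],0],[[0,0,0],[0,0,-94],0],[[0,0,0],[0,0,-94],0]]'

```text
time_s: 13.48
tool_pos: [0.6341, -0.0505, 0.1441]
tool_rot: [[0.005, 1.0, 0.001], [1.0, -0.005, -0.002], [-0.002, 0.001, -1.0]]
contact_force: [-0.2, 0.6, 0.0]
gripper_width: 0.0856
```

Run:
```python
from h import *
c=imaging.capture("scene"); cv2.imwrite("pics/p2.png",cv2.resize(c["color"][80:350,200:500],None,fx=2,fy=2))
for k,v in lids(c,.079).items(): print(k,v)
```

```text
yellow [(array([314.6, 298. ]), array([ 0.6271, -0.113 ]), 8.9)]
red [(array([340.1, 281.8]), array([ 0.6334, -0.0527]), 8.3)]
green []
blue [(array([275.1, 228.1]), array([ 0.448 , -0.0636]), 7.3)]
```

View pics/p2.png

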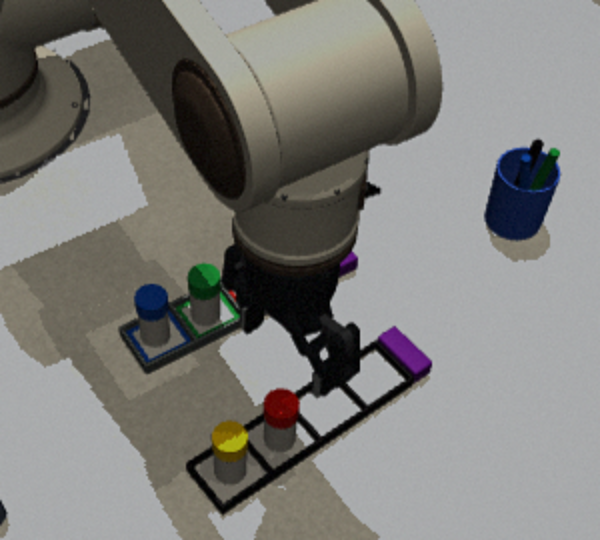

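Yellow (crop 230,455) and red (282,420) stand upright in the two places farthest from the purple end. Green and blue are untouched. Green is next.

move_arm --motion '[[[0,0,0],[11,-40,0],0],[[0,0,0],[23,-85,0],0],[[0,0,0],[36,-130,0],0],[[0,0,0],[44,-160,0],0],[[0,0,0],[46,-168,0],0],[[0,0,0],[46,-168,20],0],[[0,0,0],[46,-168,50],0],[[0,0,0],[46,-168,50],0]]'

```text
time_s: 14.52
tool_pos: [0.4648, -0.0036, 0.0907]
tool_rot: [[0.005, 1.0, -0.005], [1.0, -0.005, -0.001], [-0.001, -0.005, -1.0]]
contact_force: [-1.4, 0.3, -0.1]
gripper_width: 0.0851
```

move_arm --motion '[[[0,0,0],[0,1,15],0],[[0,0,0],[0,1,32],0],[[0,0,0],[0,1,42],0],[[0,0,0],[0,1,42],0],[[0,0,0],[0,1,42],1],[[0,0,0],[0,1,42],1],[[0,0,0],[0,1,42],1],[[0,0,0],[0,1,42],1],[[0,0,0],[0,1,42],1],[[0,0,0],[0,1,42],1]]' --force 40

```text
time_s: 15.78
tool_pos: [0.4658, -0.0037, 0.0491]
tool_rot: [[0.005, 1.0, -0.004], [1.0, -0.005, -0.001], [-0.001, -0.004, -1.0]]
contact_force: [-1.7, -0.2, 5.9]
gripper_width: 0.0343
```

move_arm --motion '[[[0,0,0],[0,0,-5],1],[[0,0,0],[0,0,-15],1],[[0,0,0],[0,0,-30],1],[[0,0,0],[0,0,-50],1],[[0,0,0],[0,0,-70],1],[[0,0,0],[0,0,-85],1],[[0,0,0],[0,0,-92],1],[[0,0,0],[0,0,-92],1]]'

```text
time_s: 16.77
tool_pos: [0.4663, -0.0036, 0.1413]
tool_rot: [[0.005, 1.0, -0.004], [1.0, -0.005, -0.001], [-0.001, -0.004, -1.0]]
contact_force: [0.1, -0.5, -1.6]
gripper_width: 0.0344
```

move_arm --motion '[[[0,0,0],[1,14,0],1],[[0,0,0],[4,40,0],1],[[0,0,0],[7,72,0],1],[[0,0,0],[10,104,0],1],[[0,0,0],[13,136,0],1],[[0,0,0],[15,160,0],1],[[0,0,0],[16,172,0],1],[[0,0,0],[16,172,0],1]]'

```text
time_s: 17.77
tool_pos: [0.6386, 0.0116, 0.1397]
tool_rot: [[0.005, 1.0, -0.005], [1.0, -0.005, -0.001], [-0.001, -0.005, -1.0]]
contact_force: [-0.7, -0.0, -0.8]
gripper_width: 0.0339
```

move_arm --motion '[[[0,0,0],[0,0,25],1],[[0,0,0],[0,0,50],1],[[0,0,0],[0,0,72],1],[[0,0,0],[0,0,86],1],[[0,0,0],[0,0,92],1],[[0,0,0],[0,0,93],1],[[0,0,0],[0,0,93],1]]'

```text
time_s: 18.65
tool_pos: [0.6384, 0.0115, 0.0474]
tool_rot: [[0.005, 1.0, -0.004], [1.0, -0.005, -0.001], [-0.001, -0.004, -1.0]]
contact_force: [1.2, -0.3, 0.4]
gripper_width: 0.0343
```

move_arm --motion '[[[0,0,0],[0,0,1],1],[[0,0,0],[0,0,1],0.4],[[0,0,0],[0,0,1],0.2],[[0,0,0],[0,0,1],0],[[0,0,0],[0,0,1],0],[[0,0,0],[0,0,-15],0],[[0,0,0],[0,0,-40],0],[[0,0,0],[0,0,-70],0],[[0,0,0],[0,0,-94],0],[[0,0,0],[0,0,-94],0]]'

```text
time_s: 19.9
tool_pos: [0.6398, 0.0116, 0.1446]
tool_rot: [[0.005, 1.0, 0.0], [1.0, -0.005, -0.002], [-0.002, 0.0, -1.0]]
contact_force: [-0.8, -0.3, -0.8]
gripper_width: 0.0849
```

move_arm --motion '[[[0,0,0],[-16,-40,0],0],[[0,0,0],[-34,-85,0],0],[[0,0,0],[-52,-130,0],0],[[0,0,0],[-68,-170,0],0],[[0,0,0],[-76,-191,0],0],[[0,0,0],[-76,-191,20],0],[[0,0,0],[-76,-191,50],0],[[0,0,0],[-76,-191,50],0]]'

```text
time_s: 20.9
tool_pos: [0.4472, -0.0633, 0.0932]
tool_rot: [[0.005, 1.0, -0.003], [1.0, -0.005, -0.001], [-0.001, -0.003, -1.0]]
contact_force: [-0.4, 0.6, 1.1]
gripper_width: 0.0853
```

Run:
```python
from h import *
c=imaging.capture("scene"); cv2.imwrite("pics/p3.png",cv2.resize(c["color"][80:350,200:500],None,fx=2,fy=2))
for k,v in lids(c,.076).items(): print(k,v)
```

```text
yellow [(array([314.4, 298. ]), array([ 0.6257, -0.1121]), 8.7)]
red [(array([340.2, 281.4]), array([ 0.6315, -0.0506]), 8.7)]
green [(array([364.2, 265.4]), array([0.6363, 0.01  ]), 8.3)]
blue []
```

View pics/p3.png

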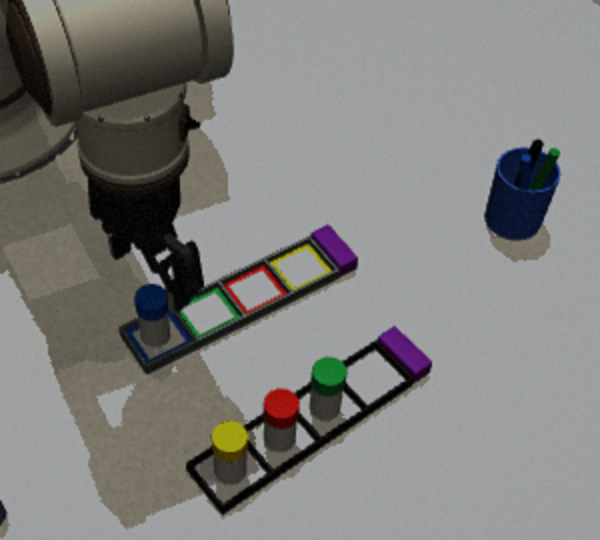

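Yellow, red and green (crop 230,455 / 282,420 / 328,387) stand upright within about 2 mm of their centres. The gripper hovers over blue (152,315).

move_arm --motion '[[[0,0,0],[0,1,15],0],[[0,0,0],[0,1,32],0],[[0,0,0],[0,1,44],0],[[0,0,0],[0,1,44],0],[[0,0,0],[0,1,44],1],[[0,0,0],[0,1,44],1],[[0,0,0],[0,1,44],1],[[0,0,0],[0,1,44],1],[[0,0,0],[0,1,44],1],[[0,0,0],[0,1,44],1]]' --force 40

```text
time_s: 22.2
tool_pos: [0.4491, -0.0636, 0.051]
tool_rot: [[0.005, 1.0, -0.001], [1.0, -0.005, -0.001], [-0.001, -0.001, -1.0]]
contact_force: [-1.6, 0.0, 4.8]
gripper_width: 0.0338
```

move_arm --motion '[[[0,0,0],[0,0,-5],1],[[0,0,0],[0,0,-15],1],[[0,0,0],[0,0,-30],1],[[0,0,0],[0,0,-50],1],[[0,0,0],[0,0,-70],1],[[0,0,0],[0,0,-85],1],[[0,0,0],[0,0,-92],1],[[0,0,0],[0,0,-92],1]]'

```text
time_s: 23.2
tool_pos: [0.4492, -0.0635, 0.1432]
tool_rot: [[0.005, 1.0, -0.0], [1.0, -0.005, -0.002], [-0.002, -0.0, -1.0]]
contact_force: [0.2, 0.5, -0.8]
gripper_width: 0.0339
```

move_arm --motion '[[[0,0,0],[8,11,0],1],[[0,0,0],[22,32,0],1],[[0,0,0],[45,64,0],1],[[0,0,0],[68,96,0],1],[[0,0,0],[91,128,0],1],[[0,0,0],[113,160,0],1],[[0,0,0],[130,184,0],1],[[0,0,0],[137,194,0],1],[[0,0,0],[137,194,0],1]]'

```text
time_s: 24.32
tool_pos: [0.6438, 0.073, 0.142]
tool_rot: [[0.004, 1.0, -0.002], [1.0, -0.004, -0.002], [-0.002, -0.002, -1.0]]
contact_force: [-0.5, -0.4, -0.4]
gripper_width: 0.0337
```

move_arm --motion '[[[0,0,0],[0,0,25],1],[[0,0,0],[0,0,50],1],[[0,0,0],[0,0,72],1],[[0,0,0],[0,0,86],1],[[0,0,0],[0,0,92],1],[[0,0,0],[0,0,94],1],[[0,0,0],[0,0,94],1]]'

```text
time_s: 25.2
tool_pos: [0.6439, 0.0729, 0.0486]
tool_rot: [[0.004, 1.0, -0.001], [1.0, -0.004, -0.002], [-0.002, -0.001, -1.0]]
contact_force: [-0.7, 0.3, -1.6]
gripper_width: 0.0338
```

move_arm --motion '[[[0,0,0],[0,0,1],1],[[0,0,0],[0,0,1],0.4],[[0,0,0],[0,0,1],0.2],[[0,0,0],[0,0,1],0],[[0,0,0],[0,0,1],0],[[0,0,0],[0,0,-15],0],[[0,0,0],[0,0,-40],0],[[0,0,0],[0,0,-70],0],[[0,0,0],[0,0,-94],0],[[0,0,0],[0,0,-94],0]]'

```text
time_s: 26.45
tool_pos: [0.645, 0.073, 0.1458]
tool_rot: [[0.004, 1.0, 0.003], [1.0, -0.004, -0.002], [-0.002, 0.003, -1.0]]
contact_force: [-0.0, -0.3, -0.8]
gripper_width: 0.0852
```

move_arm --motion '[[[0,0,0],[0,-50,-30],0],[[0,0,0],[0,-100,-60],0],[[0,0,0],[0,-150,-60],0],[[0,0,0],[0,-200,-60],0],[[0,0,0],[0,-240,-60],0],[[0,0,0],[0,-240,-60],0],[[0,0,0],[0,-240,-60],0]]'

```text
time_s: 27.32
tool_pos: [0.405, 0.0741, 0.2051]
tool_rot: [[0.004, 1.0, 0.004], [1.0, -0.004, -0.002], [-0.002, 0.004, -1.0]]
contact_force: [0.0, 0.2, 1.5]
gripper_width: 0.0853
```

Run:
```python
from h import *
for n in("top","scene"):
    c=imaging.capture(n); print(n)
    for k,v in lids(c,.076).items(): print(k,v)
    cv2.imwrite(f"pics/f{n}.png",c["color"])
```

```text
top
yellow [(array([363.9, 198.1]), array([ 0.6262, -0.1106]), 9.2)]
red [(array([332.9, 195.2]), array([ 0.6322, -0.0494]), 9.2)]
green [(array([302.4, 192.8]), array([0.6371, 0.0107]), 8.6)]
blue [(array([121.7, 224.4]), array([0.5757, 0.363 ]), 7.5), (array([270.8, 189.6]), array([0.6437, 0.073 ]), 8.6)]
scene
yellow [(array([314.4, 298. ]), array([ 0.6257, -0.112 ]), 8.7)]
red [(array([340.2, 281.4]), array([ 0.6315, -0.0506]), 8.7)]
green [(array([364.2, 265.4]), array([0.6364, 0.0101]), 8.2)]
blue [(array([388.3, 250.2]), array([0.6427, 0.0721]), 8.2)]
```

View pics/fscene.png

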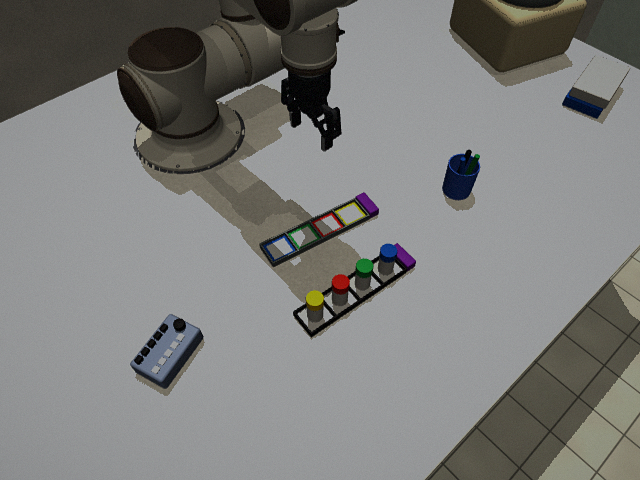

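View pics/ftop.png

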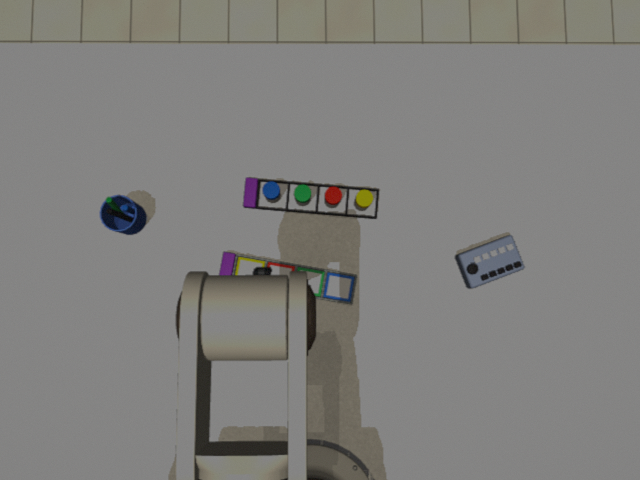

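All four jars stand upright in the carrier. In the top view blue is at (271,190) beside the purple end, then green (302,193), red (333,195) and yellow (364,198). The pen pot (122,215) and tally counter (490,261) have not moved.

```bash
python3 -c "
from rig import env
print(env.job_done())"
```

```text
the job is handed in; nothing more can be done
None
```

All four jars are in the carrier in reverse order: blue next to its purple end, then green, red, and yellow farthest away. I handed the job in at about 27 s of robot time, well under the 93 s limit; the hand-in gave no verdict.

- **Placement:** the last check put every lid within about 2 mm of its place centre in both camera views. All four jars stood upright with the gripper open and clear. The two views differed by about 1.5 mm at most.
- **Bystanders:** the pen pot and tally counter look unmoved in the final pictures.
- **Estimates corrected:** the colour-mask positions for the red and blue jars were about 1–2 mm off at first because their lids merged with their pad borders. I corrected them from the zoomed picture, and a later scene view matched blue's corrected position.

No check failed.

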